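# Clear the meter bed, then set and lock the test-set selector

## Task

Get the meter test bench ready: holding the scraper block, push all four plastic offcuts along the bed into its catch tray without the fingers touching them, and stand the scraper upright on the bench again. Then turn the selector knob, still pushed in, until its pointer points at the red marker, and pull it straight out, fully, to lock it there. Leave the meter, multimeter and screwdriver where they are.

Things in the scene. Friction and masses are not known exactly. Their poses are not given: they have to be found in the camera images.
- bed: fixed aluminium meter bed 280 (x) x 132 mm (y), origin central on the bench. Black top, 40 mm up, from x -140 to +50 mm, 120 mm wide between teal side rims (6 mm thick, 10 mm above it), ends open. At +x, away from the robot, it drops into its grey catch tray (inside x +50 to +134 mm, 120 mm wide; floor 6 mm, walls 36 mm above the bench). Left or right of the robot
- bed_in_tray (a point): centre of the catch tray's floor (92 mm along +x from bed's origin, 6 mm up)
- scraper: the same loose scraper block as scraper_center; origin at the centre of its underside
- scraper_center (a point): centre of the loose scraper block, 45 mm above its underside. Block stands upright, 104 mm long (its y), 30 mm thick (its x), 90 mm high; the lower 26 mm are the black foot (full 104 x 30 mm), above it a yellow grip 76 mm long and 28 mm thick. 0.2 kg. Starts standing on the bench between bed and test set
- offcut1_center (a point): centre of a loose cream-coloured plastic trunking offcut (U-channel, 40 x 26 x 12 mm, about 12 g) lying on the bed, 6 mm above its underside; starts with its centre 63 to 163 mm from the bed's end without tray, at most 34 mm from the bed's centre line
- offcut2_center (a point): centre of a loose cream-coloured plastic trunking offcut (U-channel, 40 x 26 x 12 mm, about 12 g) lying on the bed, 6 mm above its underside; starts with its centre 63 to 163 mm from the bed's end without tray, at most 34 mm from the bed's centre line
- offcut3_center (a point): centre of a loose cream-coloured plastic trunking offcut (U-channel, 40 x 26 x 12 mm, about 12 g) lying on the bed, 6 mm above its underside; starts with its centre 63 to 163 mm from the bed's end without tray, at most 34 mm from the bed's centre line
- offcut4_center (a point): centre of a loose cream-coloured plastic trunking offcut (U-channel, 40 x 26 x 12 mm, about 12 g) lying on the bed, 6 mm above its underside; starts with its centre 63 to 163 mm from the bed's end without tray, at most 34 mm from the bed's centre line
- knob_grip (a point): grip point of the selector knob, on its vertical axis, 34 mm above the dial when pushed in (96 mm above the bench). Black bar 70 mm long (this point's x), 18 mm thick (y), from 10 to 53 mm above the dial, on a round skirt 64 mm across. Its +x end is the pointer: white line on that half of the top, white tongue at its foot
- testset: fixed teal case 190 x 200 mm, 60 mm high, origin central on the bench, on the other side from the bed; a cream dial disc 152 mm across on top, surface 62 mm up, the knob at its centre
- mark_red_dot (a point): centre of the top of the red round marker (18 mm across, 4 mm high, fixed) on the dial, some 50 to 67 mm from the knob's axis: where the pointer must point
- mark_blue_dot (a point): centre of the top of the blue marker, of the same form: not to be used. Red and blue may be on either side of the pointer
- knob_turn (a joint): turn of the knob, rad, grows counter-clockwise seen from above, -2.2 to 2.2; stiff (0.12 N m), stays where it is left. The markers lie 0.5 to 1.5 rad from the starting pointer, one either side
- knob_pull (a joint): how far the knob is pulled out (straight up), 0 pushed in (start) to 0.014 m fully out; about 5 N moves it and it stays where it is left. An orange collar shows under the skirt when out
- meter: bystander: white electricity meter lying on its back, 150 x 110 x 50 mm, origin under its middle, beyond the work
- multimeter: bystander: orange multimeter 150 x 78 x 45 mm, origin under its middle, beyond the work
- driver: bystander: red screwdriver 190 mm long, lying across in front of the robot's base
Things that resemble listed ones, but are neither listed nor needed, are in the scene too. Leave any blue or purple look-alike of the part that bears offcut1_center alone.

How it is judged:
On the way, in this order (a step that is already met when the one before it is completed fails the run):
1. all four offcuts lie in the catch tray (x of offcut1_center in the frame of bed between 0.05 and 0.14 m and y of offcut1_center in the frame of bed between -0.066 and 0.066 m and z of each of offcut1_center, offcut2_center, offcut3_center, offcut4_center in the frame of bed below 0.04 m and x of offcut2_center in the frame of bed between 0.05 and 0.14 m and y of offcut2_center in the frame of bed between -0.066 and 0.066 m and x of offcut3_center in the frame of bed between 0.05 and 0.14 m and y of offcut3_center in the frame of bed between -0.066 and 0.066 m and x of offcut4_center in the frame of bed between 0.05 and 0.14 m and y of offcut4_center in the frame of bed between -0.066 and 0.066 m), for 0.2 s.
2. the pointer points at the red marker with the knob still pushed in (y of mark_red_dot in the frame of knob_grip between -0.006 and 0.006 m and x of mark_red_dot in the frame of knob_grip above 0.02 m and value of joint knob_pull below 0.004 m), for 0.2 s.
3. the knob is pulled out and still points at the red marker (y of mark_red_dot in the frame of knob_grip between -0.006 and 0.006 m and x of mark_red_dot in the frame of knob_grip above 0.02 m and value of joint knob_pull above 0.011 m), for 0.2 s.
At the end, for the whole second after the job is handed in: All four offcut centres in the catch tray, below the bed surface; the red marker's centre within 6 mm of the pointer's line, on the pointer's side; the knob out by more than 11 of its 14 mm; the scraper upright (within 7 degrees), at rest on the bench, its centre 37 to 53 mm up (all of step 1 and all of step 3 and height (world z) of scraper_center between 0.037 and 0.053 m and angle between scraper_center's own z axis and vertical below 0.12 rad and linear speed of scraper below 0.03 m/s); the robot touches nothing.
It fails at once if the fingers touch an offcut (contact force between the fingers and offcut1 above 0.3 N or contact force between the fingers and offcut2 above 0.3 N or contact force between the fingers and offcut3 above 0.3 N or contact force between the fingers and offcut4 above 0.3 N).
It fails at once if a bystander is moved more than 25 mm (distance of any of meter, multimeter, driver from where it was at the start of the episode above 0.025 m).
It also fails if it takes over 64 s, if anything falls off the work surface, if the arm or the gripper's body presses on something with over 40 N, if the wrist force passes 120 N, or if a joint passes its speed limit or range.

## Robot

A 7-joint arm with a two-finger parallel gripper is mounted at the origin on the work surface. World frame = base frame: x ahead of the robot, y to its left, z up, the work surface at z = 0. Lengths are in m, angles in rad, forces in N, time in s.
With the tool pointing down it reaches from about 0.425 to 1.025 m from the base axis. Payload 3.6 kg.
Tool frame: the origin (TCP) lies on the centre line of the jaws, within the pads' length; the fingertips stand ctrl.tip_reach ahead of it and the grasp point (between the pads) lies 8 mm behind it (ctrl.tip_reach is the distance from the TCP to the fingertips, in m); z points along the fingers, y is the line along which they close (so a half turn about z gives the same grasp; the last joint's range is limited). The gripper opens to 85 mm and grips with 20 to 120 N. Pads are 22 mm wide; open, the fingers measure 114 mm over their backs; the gripper's body (76 mm by 85 mm) begins 54 mm behind the grasp point. The pads swing forward as they close: fully open they stand 13 mm farther back than shut.
Start: joints at [-0.093, 0.591, 0.048, 1.609, -0.033, 0.943, -0.034], TCP at [0.725, 0, 0.242] pointing down, gripper open.
Joint ranges: [-2.69, 2.69], [-0.47, 2.24], [-1.27, 1.36], [0.19, 2.51], [-1.53, 4.68], [0.08, 2.07], [-3.09, 3.09]. Speed limits (rad/s): [2.57, 2.57, 3.14, 3.14, 3.14, 3.14, 3.14].

## Interface

Orientations are given as [roll, pitch, yaw] about the fixed x, y, z axes, in that order (R = Rz(yaw) Ry(pitch) Rx(roll)).
In Python, from station import ctrl gives the robot as it stands. The module is installed in compiled form; this text tells all that it offers.
- The arm moves only by the shell command python3 -m creep 'ROWS' [FORCE]. ROWS is JSON, one flat list of numbers, 7 for each row, row after row: the shift along the tool's x, y, z each as a share of 20 cm, from -1 to 1, then the turn, a rotation vector about the tool's x, y, z each as a share of pi/2 rad, from -1 to 1, then the opening, from 0 (shut) to 1 (fully open). A call has 1 to 20 rows; each row is the pose to reach, as a shift and turn from the pose commanded when the call began, along the tool's axes at that moment; what a row does not reach only later rows make up. A row lasts 1/10 s, in which the tool goes at most 50 mm and 8.59 degrees, less where a joint would pass 70% of its speed; a pose out of reach is approached as far as the arm can. A call with a number of a shift or a turn outside -1 to 1 is refused whole. A call with a gripper value outside its range is refused whole. The fingers move at their own pace and stop on an object; FORCE is the grip in N (left out, the last holds). Time passes only in rows, so rows that repeat a pose let the fingers close. It gives the time, the measured TCP pose, the force, the opening and the grip force at its end, in the units of the state.
- ctrl.observe(): the state, without advancing time (a new reading comes with each control period).
- ctrl.camera(name): name is "scene" or "side" or "wrist"; returns a dict with "pixels" (400x640x3 uint8, red, green, blue), "mtx" (3x3 intrinsics, pixels), "R" (3x3) and "t" (3): a world point X has camera coordinates R X + t. Camera axes: x right, y down, z forward; pixel columns grow to the right and rows downward; lengths in m; the calibration is good to about 2 mm. A picture is of the moment at which its call begins. There is no depth.
- ctrl.close_job(): hands the job in; it is judged then, once.
Trained networks look in a picture, given as the dict that the camera call returned (one of the last four; its "shot" number tells which), for a name from the list of things; names that differ only in an ending like _2 or _b are one class to them, and where a whole thing is asked for, a point or a joint stands for the part that bears it (a point fixed in the world has none). Each returns a list of dicts, best first, with "confidence" (0 to 1); they miss things now and then, are a little off and sometimes report something else, mostly with a low value. They report only what shows in the picture. A call takes as long as a camera call. They do not tell look-alikes from the thing itself.
- ctrl.spot_in(picture, query): "box" ([left, top, right, bottom] in pixels, round what is visible of it).
The state is a dict: "clock": time; "joint_positions": joint angles; "qvel": joint speeds; "effort": joint torques, N m; "position": TCP position; "tool_rot": TCP orientation; "contact_force": force on the tool from outside, world axes, zero at the start; "torque": the same for the moment, N m; "grip_width": finger opening in m; "grip_force": force on a finger pad.
Only numpy, scipy, OpenCV 4.12 (cv2) and the standard library are available. Lean on these libraries where they do the work, as an engineer would, in place of code of your own. Each camera call takes 0.05 s, during which the arm holds its last target. There are 200 camera calls.

## Working session

There is one attempt and no reset: what is moved stays moved. The work goes in short steps, Python scripts to look and compute and a shell command to move; the robot and the scene stay as the last step left them, time stands still between calls to the robot, and variables do not carry over. Pictures are saved under pics/ and viewed, at most 10 in all, crops included, and the job is handed in when it is done.

```bash
mkdir -p pics
cat > h.py <<'E'
import numpy as np,cv2
from station import ctrl
def save(p,n): cv2.imwrite(f'pics/{n}.png',cv2.cvtColor(np.ascontiguousarray(p['pixels']),cv2.COLOR_RGB2BGR))
def back(p,u,v,z):
    K,R,t=[np.array(p[k]) for k in('mtx','R','t')]
    d=R.T@np.linalg.solve(K,[u,v,1.]);c=-R.T@t
    return c+d*(z-c[2])/d[2]
def proj(p,X):
    K,R,t=[np.array(p[k]) for k in('mtx','R','t')]
    q=K@(R@np.array(X)+t);return q[:2]/q[2]
E
python3 - <<'E'
from h import *
for n in('scene','side'):
    p=ctrl.camera(n);save(p,n+'0')
    K,R,t=[np.array(p[k]) for k in('mtx','R','t')];print(n,(-R.T@t).round(3),R[2].round(2))
    for q in('bed','scraper','offcut1_center','knob_grip','testset','mark_red_dot','mark_blue_dot'):
        print(q,[([round(x) for x in d['box']],round(d['confidence'],2)) for d in ctrl.spot_in(p,q)][:7])
s=ctrl.observe();print(s['clock'],s['position'],s['tool_rot'],ctrl.tip_reach)
E
```

```text
scene [ 1.307 -0.16   1.002] [-0.6   0.15 -0.78]
bed [([368, 138, 442, 221], 0.87), ([335, 230, 397, 293], 0.19)]
scraper [([288, 180, 324, 208], 0.73), ([272, 158, 307, 168], 0.65)]
offcut1_center [([217, 177, 238, 216], 0.47), ([397, 150, 414, 165], 0.46)]
knob_grip [([215, 179, 238, 216], 0.55), ([367, 142, 440, 221], 0.17), ([336, 230, 395, 291], 0.16)]
testset [([181, 170, 274, 252], 0.73)]
mark_red_dot [([334, 228, 399, 292], 0.36)]
mark_blue_dot [([368, 137, 443, 220], 0.55)]
side [0.488 0.851 0.571] [ 0.1  -0.86 -0.51]
bed [([335, 152, 364, 165], 0.73), ([254, 264, 410, 340], 0.6)]
scraper [([331, 188, 352, 238], 0.86), ([343, 151, 365, 173], 0.47)]
offcut1_center [([395, 356, 424, 385], 0.74), ([335, 350, 357, 368], 0.6)]
knob_grip [([338, 152, 363, 168], 0.74)]
testset [([315, 150, 389, 202], 0.9)]
mark_red_dot []
mark_blue_dot [([358, 298, 382, 312], 0.71), ([254, 264, 415, 342], 0.6)]
0.8 [ 7.25026096e-01 -4.23263354e-06  2.42305862e-01] [3.14151766e+00 2.71988957e-07 1.57075442e+00] 0.011
```

View pics/scene0.png

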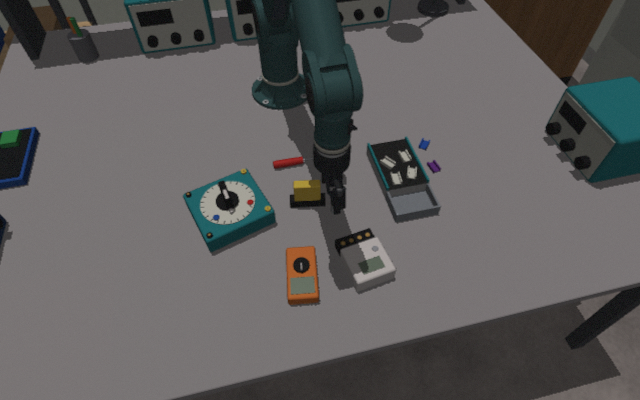

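View pics/side0.png

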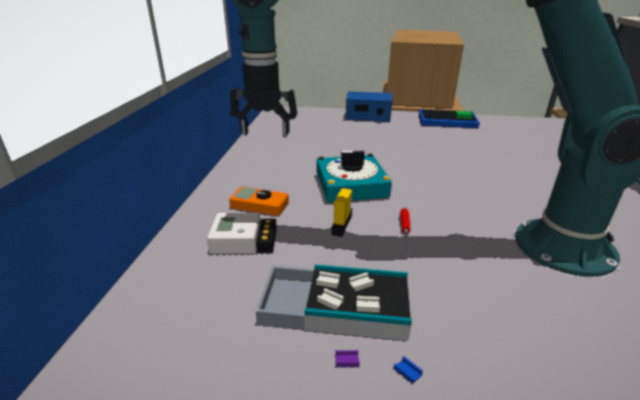

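Scene view: the bed is at (400,178), tray end (412,205), four cream offcuts near (388,162), (404,156), (396,178) and (412,172). The blue (424,144) and purple (433,166) look-alikes lie outside the bed. The scraper is at (307,193), the knob at (226,197), red near (250,202), blue near (216,217). The screwdriver is at (288,162). The multimeter's dial (302,265) and meter could be taken for the knob or bed, and I rule both out by description. One close crop to check.

Run:
```python
from h import *
a=cv2.imread('pics/scene0.png');b=cv2.imread('pics/side0.png')
A=cv2.resize(a[130:260,175:455],None,fx=2.8,fy=2.8,interpolation=cv2.INTER_CUBIC)
B=cv2.resize(b[145:345,250:420],None,fx=4,fy=3,interpolation=cv2.INTER_CUBIC)
cv2.imwrite('pics/cA.png',A);cv2.imwrite('pics/cB.png',cv2.resize(b[145:345,250:420],None,fx=3,fy=3,interpolation=cv2.INTER_CUBIC))
```

```text
(no output)
```

View pics/cA.png

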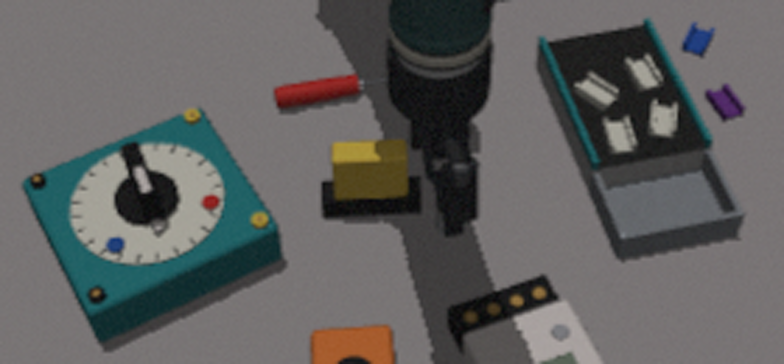

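View pics/cB.png

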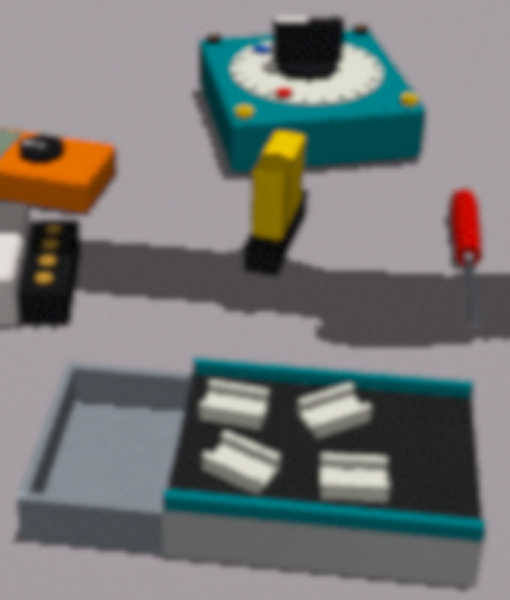

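Run:
```python
from h import *
p=ctrl.camera('scene');q=ctrl.camera('side')
A=lambda u,v,z:(back(p,175+u/2.8,130+v/2.8,z)*1000).round()[:2]
B=lambda u,v,z:(back(q,250+u/3,145+v/3,z)*1000).round()[:2]
print('bed rims A',[A(u,v,.05) for u,v in((543,40),(595,163),(647,22),(708,143))])
print('bed rims B',[B(u,v,.05) for u,v in((471,384),(195,362),(482,525),(165,495))])
print('tray B',[B(u,v,.036) for u,v in((70,368),(20,497))],'A',[A(u,v,.036) for u,v in((620,230),(743,212))])
print('scr top A',[A(u,v,.09) for u,v in((333,143),(407,140),(407,158),(333,160))],'foot A',[A(*x) for x in((322,217,0),(420,212,0),(322,182,.026),(420,180,.026))])
print('scr B top',[B(u,v,.09) for u,v in((277,131),(306,136),(255,172),(285,176))],'foot',[B(u,v,0) for u,v in((246,268),(277,272))])
for n,a in(('red',A(211,202,.066)),('redB',B(284,93,.066)),('blue',A(115,245,.066)),('blueB',B(262,48,.066)),('tongue',A(158,228,.07)),('wl',A(150,190,.115)),('wl0',A(137,160,.115)),
 ('bartopB',B(275,20,.115)),('bartopB',B(340,22,.115))):print(n,a)
print('dial A',A(68,204,.062),A(226,204,.062),A(147,142,.062),A(147,265,.062))
print('test A',[A(u,v,.06) for u,v in((25,185),(197,110),(275,235),(103,317))])
print('offc A',[A(u,v,.046) for u,v in((597,90),(644,72),(620,134),(663,118))])
print('offc B',[B(u,v,.046) for u,v in((235,403),(335,410),(241,462),(354,476))])
print('driver',A(275,98,.012),A(358,85,.012),A(395,78,.005),'meter',A(450,310,.05),A(548,280,.05))
```

```text
bed rims A [array([400., 213.]), array([585., 211.]), array([400., 337.]), array([587., 335.])]
bed rims B [array([393., 213.]), array([579., 214.]), array([394., 339.]), array([580., 340.])]
tray B [array([667., 215.]), array([669., 339.])] A [array([663., 212.]), array([671., 341.])]
scr top A [array([528., -51.]), array([541.,  22.]), array([564.,  16.]), array([549., -56.])] foot A [array([548., -72.]), array([566.,  29.]), array([523., -65.]), array([545.,  35.])]
scr B top [array([546., -53.]), array([521., -48.]), array([558.,  19.]), array([534.,  22.])] foot [array([563.,  25.]), array([537.,  27.])]
red [ 554. -181.]
redB [ 549. -176.]
blue [ 584. -278.]
blueB [ 579. -277.]
tongue [ 577. -235.]
wl [ 565. -234.]
wl0 [ 525. -242.]
bartopB [ 564. -236.]
bartopB [ 501. -240.]
dial A [ 519. -319.] [ 557. -167.] [ 457. -234.] [ 612. -251.]
test A [array([ 483., -360.]), array([ 423., -179.]), array([ 604., -126.]), array([ 659., -296.])]
offc A [array([484., 249.]), array([471., 308.]), array([550., 251.]), array([540., 304.])]
offc B [array([548., 248.]), array([482., 246.]), array([538., 302.]), array([468., 305.])]
driver [380. -92.] [383.   3.] [376.  47.] meter [722.  19.] [712. 119.]
```

Both crops agree. The bed's yaw is about 0, its origin about (0.536, 0.276), and the four cream U-channels lie on it. The scraper (yellow grip, black foot) is at about (0.542, -0.018) with yaw -0.17. The knob axis is at about (0.540, -0.241), with the pointer near +x and red towards the bed. Next I move above the scraper.

```bash
python3 -m creep '[-0.09,-0.91,0.1,0,0,0.11,1,-0.09,-0.91,0.1,0,0,0.11,1,-0.09,-0.91,0.1,0,0,0.11,1,-0.09,-0.91,0.1,0,0,0.11,1,-0.09,-0.91,0.1,0,0,0.11,1,-0.09,-0.91,0.1,0,0,0.11,1,-0.09,-0.91,0.1,0,0,0.11,1]'
python3 - <<'E'
from h import *
p=ctrl.camera('wrist');save(p,'w1')
K,R,t=[np.array(p[k]) for k in('mtx','R','t')];print((-R.T@t).round(3),R.round(2))
print([([round(x) for x in d['box']],round(d['confidence'],2)) for d in ctrl.spot_in(p,'scraper')])
E
```

```text
clock: 1.6
position: [0.5451, -0.0177, 0.223]
tool_rot: [3.139, -0.001, 1.398]
contact_force: [0.2, 0.2, 0.1]
grip_width: 0.0855
grip_force: 0.0
[0.558 0.057 0.354] [[ 0.99 -0.17  0.  ]
 [-0.17 -0.94  0.29]
 [-0.05 -0.29 -0.96]]
[([296, 124, 334, 242], 0.97), ([333, 372, 342, 378], 0.69)]
```

View pics/w1.png

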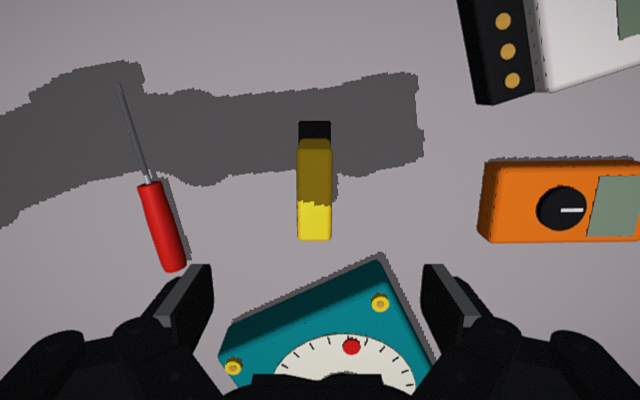

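The wrist view shows the scraper at columns 298-332, rows 122-240, with its edges parallel to the image columns, so the yaw estimate is right. The red dot is at (351,347).

Run:
```python
from h import *
p=ctrl.camera('wrist')
for u,v,z in((297,240,.09),(332,240,.09),(297,149,.09),(332,149,.09),(299,122,.026),(331,122,.026)):print((back(p,u,v,z)*1000).round(1))
s=ctrl.observe();print(s['position'],s['tool_rot'])
print('red',back(p,351,347,.066))
```

```text
[523.4 -52.5  90. ]
[551.1 -57.3  90. ]
[537.2  19.3  90. ]
[562.7  14.8  90. ]
[538.5  33.8  26. ]
[566.9  28.8  26. ]
[ 0.54466107 -0.01771605  0.22250425] [ 3.14009031e+00 -3.19007804e-04  1.39843772e+00]
red [ 0.55066966 -0.18157537  0.066     ]
```

```bash
python3 -m creep '[0,0,0.4,0,0,0,1,0,0,0.82,0,0,0,1,0,0,0.82,0,0,0,1,0,0,0.82,0,0,0,1,0,0,0.82,0,0,0,1,0,0,0.82,0,0,0,0,0,0,0.82,0,0,0,0,0,0,0.82,0,0,0,0,0,0,0.82,0,0,0,0,0,0,0.82,0,0,0,0,0,0,0.82,0,0,0,0,0,0,0.82,0,0,0,0,0,0,0.82,0,0,0,0]' 70
```

```text
clock: 3.05
position: [0.5438, -0.018, 0.06]
tool_rot: [3.139, -0.001, 1.398]
contact_force: [-1.5, 1.3, 6.6]
grip_width: 0.0272
grip_force: 69.7
```

```bash
python3 -m creep '[0,0,-0.25,0,0,0,0,0,0,-0.5,0,0,0,0,0,0,-0.5,0,0,0,0,0,0,-0.5,0,0,0,0,0.2,-0.14,-0.5,0,0,-0.05,0,0.4,-0.28,-0.5,0,0,-0.11,0,0.6,-0.42,-0.5,0,0,-0.11,0,0.8,-0.56,-0.5,0,0,-0.11,0,0.9,-0.6,-0.5,0,0,-0.11,0,0.9,-0.6,-0.5,0,0,-0.11,0,0.9,-0.6,-0.5,0,0,-0.11,0,0.9,-0.6,-0.5,0,0,-0.11,0]'
python3 - <<'E'
from h import *
p=ctrl.camera('wrist');save(p,'w2');q=ctrl.camera('side');save(q,'s2')
for n,c in(('w',p),('s',q)):
  for k in('bed','scraper','offcut1_center'):
    print(n,k,[([round(x) for x in d['box']],round(d['confidence'],2)) for d in ctrl.spot_in(c,k)][:6])
s=ctrl.observe();print(s['position'],s['tool_rot'],s['contact_force'],s['grip_force'])
E
```

```text
clock: 4.25
position: [0.4553, 0.178, 0.1574]
tool_rot: [-3.14, 0.002, 1.569]
contact_force: [0.9, 0.1, -2.8]
grip_width: 0.0273
grip_force: 70.3
w bed [([216, 0, 640, 164], 0.71), ([412, 0, 499, 49], 0.43)]
w scraper [([270, 144, 361, 382], 0.94), ([423, 78, 501, 128], 0.39)]
w offcut1_center [([304, 0, 372, 30], 0.94)]
s bed [([256, 266, 408, 338], 0.85)]
s scraper [([370, 194, 388, 259], 0.77), ([398, 208, 412, 253], 0.61)]
s offcut1_center [([393, 355, 426, 387], 0.77), ([333, 350, 358, 368], 0.66), ([356, 297, 382, 312], 0.64)]
[0.45593018 0.17952703 0.15834301] [3.14144618e+00 1.59898155e-05 1.56995888e+00] [-0.1276025  -0.31958081 -3.03037093] 70.31991004943848
```

View pics/w2.png

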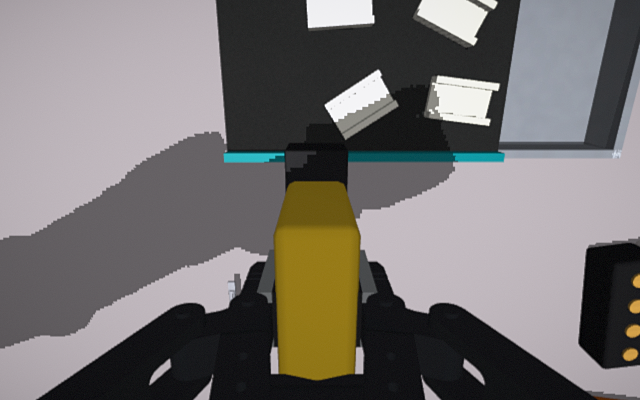

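The scraper is held upright, with the foot at columns 286-347, row 144. The bed rim runs along row 157 from column 224 to 504, and two offcuts are near (362,104) and (463,100).

Run:
```python
from h import *
p=ctrl.camera('wrist');s=ctrl.observe();print(s['position'])
for n,u,v,z in(('rimL',224,162,.05),('rimR',504,162,.05),('rimLi',226,152,.05),('bedL0',217,0,.04),('bedR0',520,0,.04),('bedR',501,140,.04),('trayfar',642,0,.036),('traycorner',617,152,.036),('off',324,100,.052),('off',362,104,.05),('offtop1',307,28,.04),
 ('footL',286,144,.124),('footR',347,144,.124)):print(n,(back(p,u,v,z)*1000).round(1))
```

```text
[0.45587471 0.17966188 0.15836632]
rimL [393.3 209.5  50. ]
rimR [583.8 209.2  50. ]
rimLi [395.1 216.3  50. ]
bedL0 [394.3 309.9  40. ]
bedR0 [583.4 309.6  40. ]
bedR [584.6 222.7  40. ]
trayfar [662.8 310.4  36. ]
traycorner [670.9 213.6  36. ]
off [461.1 250.   52. ]
off [485.8 247.4  50. ]
offtop1 [450.3 293.9  40. ]
footL [442.1 232.  124. ]
footR [470.3 231.9 124. ]
```

```bash
python3 -m creep '[0.2,-0.1,0,0,0,0,0,0.4,-0.2,0,0,0,0,0,0.48,-0.22,0,0,0,0,0,0.48,-0.22,0,0,0,0,0,0.48,-0.22,0,0,0,0,0,0.48,-0.22,0.12,0,0,0,0,0.48,-0.22,0.2,0,0,0,0,0.48,-0.22,0.24,0,0,0,0,0.48,-0.22,0.26,0,0,0,0,0.48,-0.22,0.27,0,0,0,0,0.48,-0.22,0.27,0,0,0,0,0.48,-0.22,0.27,0,0,0,0]'
python3 - <<'E'
from h import *
s=ctrl.observe();print(s['position'],s['contact_force'])
p=ctrl.camera('side');save(p,'s3');b=cv2.imread('pics/s3.png')
cv2.imwrite('pics/s3c.png',cv2.resize(b[180:345,240:460],None,fx=3.4,fy=3.4,interpolation=cv2.INTER_CUBIC))
E
```

```text
clock: 5.9
position: [0.4122, 0.2761, 0.1048]
tool_rot: [3.141, -0.001, 1.571]
contact_force: [0.4, -1.1, -2.9]
grip_width: 0.0272
grip_force: 70.6
[0.41215701 0.27607024 0.1047988 ] [ 0.40810092 -1.13321898 -2.89708435]
```

View pics/s3c.png

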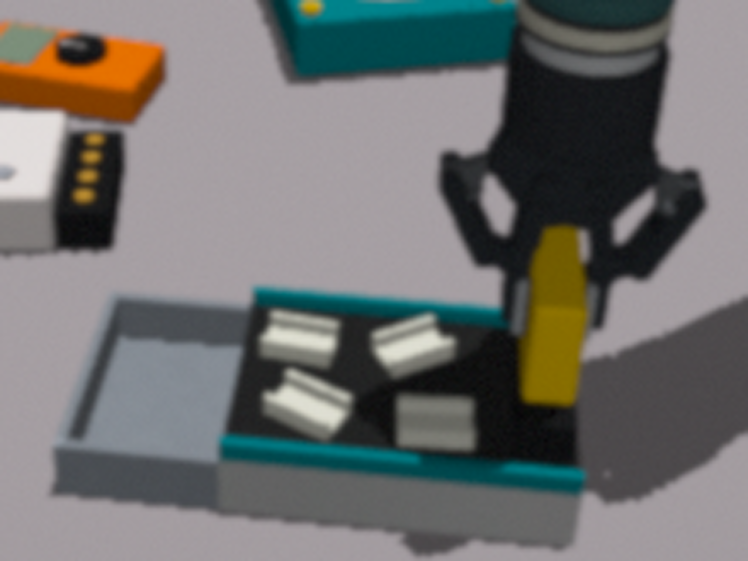

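The crop shows the scraper on the bed behind all four offcuts and between the rims, with the tips well above them. Now I lower it a little and push.

```bash
python3 -m creep '[0,0,0.006,0,0,0,0,0,0,0.012,0,0,0,0,0,0,0.012,0,0,0,0,0,0.06,0.012,0,0,0,0,0,0.12,0.012,0,0,0,0,0,0.18,0.012,0,0,0,0,0,0.24,0.012,0,0,0,0,0,0.3,0.012,0,0,0,0,0,0.36,0.012,0,0,0,0,0,0.42,0.012,0,0,0,0,0,0.48,0.012,0,0,0,0,0,0.54,0.012,0,0,0,0,0,0.6,0.012,0,0,0,0,0,0.66,0.012,0,0,0,0,0,0.72,0.012,0,0,0,0,0,0.78,0.012,0,0,0,0,0,0.84,0.012,0,0,0,0,0,0.9,0.012,0,0,0,0,0,0.94,0.012,0,0,0,0,0,0.94,0.012,0,0,0,0]'
python3 - <<'E'
from h import *
p=ctrl.camera('side');save(p,'s4');b=cv2.imread('pics/s4.png')
cv2.imwrite('pics/s4c.png',cv2.resize(b[200:345,240:420],None,fx=4,fy=4,interpolation=cv2.INTER_CUBIC))
E
```

```text
clock: 7.95
position: [0.6016, 0.2757, 0.102]
tool_rot: [3.14, -0.0, 1.57]
contact_force: [0.6, -0.4, -2.3]
grip_width: 0.0276
grip_force: 70.5
```

View pics/s4c.png

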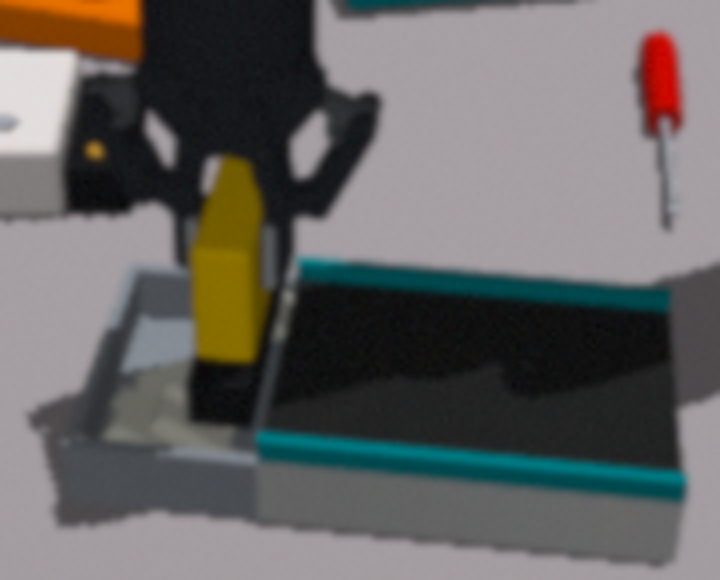

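The bed is clear and the offcuts are in the tray, one of them close to the tray's near wall at (285,315). I lift and carry the scraper away, then check the tray.

```bash
python3 -m creep '[0,0,-0.15,0,0,0,0,0,0,-0.3,0,0,0,0,0,0,-0.3,0,0,0,0,-0.2,-0.06,-0.3,0,0,0,0,-0.4,-0.12,-0.3,0,0,0,0,-0.6,-0.18,-0.3,0,0,0,0,-0.8,-0.24,-0.3,0,0,0,0,-1,-0.3,-0.3,0,0,0,0,-1,-0.3,-0.3,0,0,0,0,-1,-0.3,-0.3,0,0,0,0]'
python3 - <<'E'
from h import *
p=ctrl.camera('side');save(p,'s5');q=ctrl.camera('scene');save(q,'c5')
for c in(p,q):print([([round(x) for x in d['box']],round(d['confidence'],2)) for d in ctrl.spot_in(c,'offcut1_center')])
b=cv2.imread('pics/s5.png')[255:345,245:365];a=cv2.imread('pics/c5.png')[130:230,360:450]
f=lambda i:cv2.resize(i,(390,390),interpolation=cv2.INTER_CUBIC)
cv2.imwrite('pics/t5.png',np.hstack([f(b),f(a)]))
E
```

```text
clock: 9.0
position: [0.5384, 0.0744, 0.1612]
tool_rot: [-3.14, 0.001, 1.568]
contact_force: [0.3, 0.6, -2.3]
grip_width: 0.0271
grip_force: 70.5
[([333, 348, 362, 369], 0.9), ([394, 355, 422, 388], 0.58), ([278, 295, 299, 315], 0.53)]
[([426, 163, 440, 174], 0.67), ([422, 139, 430, 150], 0.58), ([417, 190, 431, 204], 0.39)]
```

View pics/t5.png

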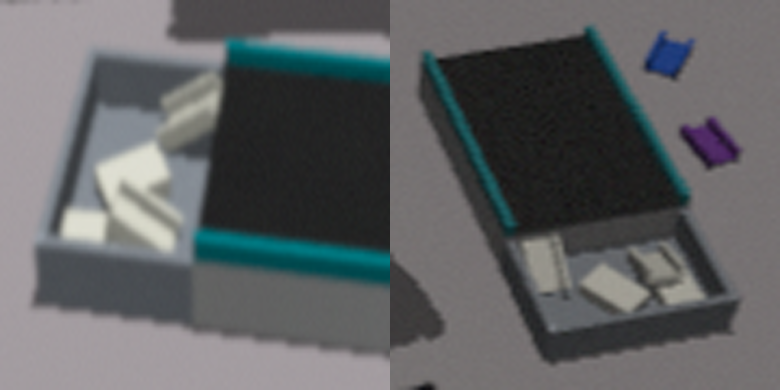

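Both views show all four in the tray. One leans against the bed's end wall in a corner, so I check its height by triangulating.

```bash
python3 - <<'E'
from h import *
p=ctrl.camera('side');q=ctrl.camera('scene')
a=(303.5,280.4);b=(395.8,198)
for z in(.01,.02,.03,.04,.05):print(z,back(p,*a,z).round(3)[:2],back(q,*b,z).round(3)[:2])
# its high end
a=(245+222*120/390,255+80*90/390);b=(360+142*90/390,130+235*100/390)
for z in(.02,.03,.04,.05,.06):print(z,back(p,*a,z).round(3)[:2],back(q,*b,z).round(3)[:2])
E
python3 -m creep '[0,0,0.15,0,0,0,0,0,0,0.26,0,0,0,0,0,0,0.26,0,0,0,0,0,0,0.26,0,0,0,0]'
```

```text
0.01 [0.603 0.217] [0.596 0.238]
0.02 [0.601 0.228] [0.603 0.234]
0.03 [0.599 0.239] [0.61 0.23]
0.04 [0.597 0.251] [0.617 0.226]
0.05 [0.595 0.262] [0.624 0.222]
0.02 [0.584 0.204] [0.573 0.235]
0.03 [0.583 0.215] [0.58  0.231]
0.04 [0.581 0.227] [0.588 0.227]
0.05 [0.579 0.239] [0.595 0.223]
0.06 [0.577 0.251] [0.603 0.219]
clock: 9.7
position: [0.5398, 0.0765, 0.1098]
tool_rot: [-3.141, 0.0, 1.572]
contact_force: [0.2, 0.3, -2.0]
grip_width: 0.0272
grip_force: 70.3
```

The leaning offcut's centre is at about z 23 mm and bed x +68 mm, so it counts. Now I set the scraper down.

```bash
python3 -m creep '[0,0,0.1,0,0,0,0,0,0,0.18,0,0,0,0,0,0,0.22,0,0,0,0,0,0,0.235,0,0,0,0,0,0,0.242,0,0,0,0,0,0,0.242,0,0,0,0,0,0,0.242,0,0,0,0]'
```

```text
clock: 10.4
position: [0.5403, 0.076, 0.0622]
tool_rot: [3.14, -0.0, 1.571]
contact_force: [-0.2, -0.4, -2.5]
grip_width: 0.0276
grip_force: 70.6
```

```bash
python3 -m creep '[0,0,0.006,0,0,0,0,0,0,0.01,0,0,0,0,0,0,0.012,0,0,0,0,0,0,0.012,0,0,0,0,0,0,0.012,0,0,0,0]'
```

```text
clock: 10.9
position: [0.54, 0.0759, 0.06]
tool_rot: [3.141, -0.0, 1.571]
contact_force: [-2.1, 0.8, 5.5]
grip_width: 0.0272
grip_force: 71.6
```

```bash
python3 -m creep '[0,0,0,0,0,0,1,0,0,0,0,0,0,1,0,0,0,0,0,0,1,0,0,0,0,0,0,1,0,0,0,0,0,0,1,0,0,0,0,0,0,1,0,0,0,0,0,0,1,0,0,-0.15,0,0,0,1,0,0,-0.4,0,0,0,1,0,0,-0.65,0,0,0,1,0,0,-0.95,0,0,0,1,-0.2,0,-0.95,0,0,0,1,-0.4,0,-0.95,0,0,0,1,-0.6,0,-0.95,0,0,0,1,-0.8,0,-0.95,0,0,0,1,-1,0,-0.95,0,0,0,1,-1,0,-0.95,0,0,0,1,-1,0,-0.95,0,0,0,1]'
python3 -m creep '[-0.3,0,0,0,0,0,1,-0.55,0,0,0,0,0,1,-0.55,0,0,0,0,0,1,-0.55,0,0,0,0,0,1,-0.55,0,0,0,0,0,1]'
python3 - <<'E'
from h import *
p=ctrl.camera('wrist');save(p,'w6');s=ctrl.observe();print(s['position'],s['tool_rot'])
for k in('knob_grip','mark_red_dot','mark_blue_dot','testset'):print(k,[([round(x) for x in d['box']],round(d['confidence'],2)) for d in ctrl.spot_in(p,k)][:6])
E
```

```text
clock: 12.7
position: [0.5393, -0.1252, 0.249]
tool_rot: [-3.141, -0.0, 1.568]
contact_force: [0.8, 1.9, 0.2]
grip_width: 0.0856
grip_force: 0.0
clock: 13.2
position: [0.5401, -0.2313, 0.2488]
tool_rot: [-3.141, -0.002, 1.574]
contact_force: [-0.3, 0.1, -1.3]
grip_width: 0.085
grip_force: 0.0
[ 0.54021625 -0.2307677   0.248793  ] [-3.14109167e+00 -2.05781512e-03  1.57483222e+00]
knob_grip [([262, 160, 356, 229], 0.68), ([485, 2, 638, 74], 0.23)]
mark_red_dot [([320, 116, 340, 137], 0.89)]
mark_blue_dot [([353, 222, 373, 239], 0.83)]
testset [([177, 53, 428, 302], 0.7)]
```

View pics/w6.png

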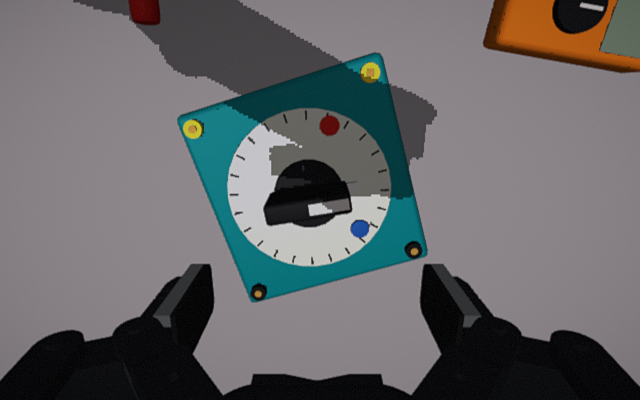

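The wrist view shows the dial centred near (309,187) and the bar's top running from (265,216) to (351,205), with the white pointer half on the right. Red is at (330,126) and blue at (360,229). Red therefore lies counter-clockwise of the pointer. I compute the angles next.

Run:
```python
from h import *
p=ctrl.camera('wrist');im=np.ascontiguousarray(p['pixels']).astype(int)
P=lambda u,v,z:back(p,u,v,z)[:2]*1000
print('corners mean',np.mean([P(*c,.06) for c in((179,116),(381,54),(427,256),(252,302))],0))
print('dial',(P(227,187,.062)+P(391,187,.062))/2,(P(309,107,.062)+P(309,267,.062))/2)
r,g,b=im[...,0],im[...,1],im[...,2]
def cen(m,z):
    v,u=np.nonzero(m);return P(u.mean()+.0,v.mean()+.0,z),len(u)
w=np.zeros(r.shape,bool);w[105:150,310:350]=1;print('red',cen(w&(r>1.8*g)&(r>60),.066))
w[:]=0;w[215:245,345:380]=1;print('blue',cen(w&(b>1.5*r),.066))
# bar: top-lower edge = dark->dial transition along columns
cols=np.arange(272,346,6);e=[]
for c in cols:
    col=im[212:235,c].sum(1);e.append(212+int(np.argmax(np.diff(col)))+.5)
print(list(zip(cols,e)))
f=np.polyfit(cols,e,1);x=P(272,np.polyval(f,272),.115);y=P(346,np.polyval(f,346),.115);d=y-x;print('pointer ang',np.arctan2(d[1],d[0]),x,y)
for row in range(190,226,3):print(row,im[row,258:360:4].sum(1)//3)
```

```text
corners mean [ 534.34515416 -244.47026303]
dial [ 533.40688959 -240.48014164] [ 533.38085797 -245.71504674]
red (array([ 551.02181434, -183.08230351]), 300)
blue (array([ 586.08297557, -282.52461797]), 379)
[(np.int64(272), 223.5), (np.int64(278), 222.5), (np.int64(284), 221.5), (np.int64(290), 220.5), (np.int64(296), 223.5), (np.int64(302), 224.5), (np.int64(308), 225.5), (np.int64(314), 225.5), (np.int64(320), 223.5), (np.int64(326), 221.5), (np.int64(332), 216.5), (np.int64(338), 213.5), (np.int64(344), 212.5)]
pointer ang 0.12538402834322307 [ 504.96881586 -258.04073669] [ 563.65109836 -250.64411388]
190 [196 196 198 201  59   9   7   1   5   5   8   6   8   6   5   4   7   9
   1   3  10   3   2 102  99  98]
193 [196 197 199  31   4   4   4   6   7   2   0   7   8   3   4  12   8   7
   7   5   9   1   9  85  96  95]
196 [197 197 203   0   1   3  10   8   7   6   7   7   2   5  11   8  10   9
  12  11   7  10  24 104 199 199]
199 [197 196 121   9   5   3   3   3   6   9   9  17  14  25  28  30   3  15
  34  71  93 102 102  50 196 195]
202 [195 198  23   8   5   5  11  16  22  23  28  31  31  46  93 149 121 100
 101 100 102 100 100  14 195 195]
205 [196 202   9  18  21  28  30  35  33  31  32  33  20 203 200 198 199 100
 101 100 100 100  99   9 197 194]
208 [196 204  29  34  31  30  32  31  32  30  30  30  23 200 197 196 197 200
 110 101 101 103  84  13 197 195]
211 [195 202  24  32  30  27  27  29  29  28  28  28  23 200 199 200 203 173
  95  42   6   0  30 132 196 194]
214 [196 200  16  26  26  27  26  27  28  26  24  25  24 160  93  37  13  15
  15  37 156 201 200 195 195 195]
217 [197 197  23  26  26  25  24  25  28  21  23  19  22  16  14  23  28  22
  26 193 194 194 193 194 197 199]
220 [195 196  72  25  25  20  19  15  38  14  23  21  30  30  24  23  26  28
 193 195 195 196 193 197 108  73]
223 [196 196 177  25  52 136 158 202 202 144  32  23  24  24  23  23  82 200
 195 195 195 194 194 198  91  90]
```

```bash
python3 -m creep '[-0.07,-0.03,0,0,0,0.91,1,-0.07,-0.03,0,0,0,0.91,1,-0.07,-0.03,0,0,0,0.91,1,-0.07,-0.03,0,0,0,0.91,1,-0.07,-0.03,0,0,0,0.91,1,-0.07,-0.03,0,0,0,0.91,1,-0.07,-0.03,0,0,0,0.91,1,-0.07,-0.03,0,0,0,0.91,1,-0.07,-0.03,0,0,0,0.91,1,-0.07,-0.03,0,0,0,0.91,1,-0.07,-0.03,0,0,0,0.91,1,-0.07,-0.03,0,0,0,0.91,1,-0.07,-0.03,0,0,0,0.91,1]'
python3 - <<'E'
from h import *
p=ctrl.camera('wrist');save(p,'w7');s=ctrl.observe();print(s['position'],s['tool_rot'],np.round(s['joint_positions'],2))
P=lambda u,v,z:back(p,u,v,z)[:2]*1000
for k in('knob_grip','mark_red_dot','mark_blue_dot','testset'):print(k,[(np.round(d['box'],1).tolist(),round(d['confidence'],2),P((d['box'][0]+d['box'][2])/2,(d['box'][1]+d['box'][3])/2,.066).round(1)) for d in ctrl.spot_in(p,k)][:2])
im=np.ascontiguousarray(p['pixels']).astype(int)
# bar columns: predicted top-of-bar edges
c=np.array([.534,-.245]);d=np.array([np.cos(.14),np.sin(.14)]);n=np.array([-d[1],d[0]])
for k in(-25,-10,10,25):
    ss=np.arange(-22,23,2)
    print(k,[int(im[tuple(np.round(proj(p,[*(c+d*k/1000+n*a/1000),.115])[::-1]).astype(int))].sum()//3) for a in ss])
E
```

```text
clock: 14.8
position: [0.5338, -0.2478, 0.2491]
tool_rot: [-3.141, -0.0, 0.143]
contact_force: [-0.1, 1.1, -0.1]
grip_width: 0.0853
grip_force: 0.0
[ 0.53377213 -0.24793163  0.24914332] [-3.14145684e+00 -1.69932220e-04  1.42487507e-01] [ 0.01  0.45  0.47  1.93 -0.27  0.83 -0.8 ]
knob_grip [([277.7, 131.7, 346.8, 235.2], 0.82, array([ 528.9, -243.9])), ([186.3, 51.9, 428.6, 279.6], 0.59, array([ 544.5, -237.4]))]
mark_red_dot [([240.0, 142.1, 259.6, 160.6], 0.7, array([ 550.1, -185.1]))]
mark_blue_dot [([353.6, 122.9, 372.8, 141.6], 0.51, array([ 580.8, -281.5]))]
testset [([186.6, 49.7, 427.1, 278.8], 0.75, array([ 545.8, -236.7])), ([0.0, 102.4, 66.1, 140.2], 0.45, array([549.5,   2.6]))]
-25 [205, 205, 204, 206, 205, 205, 202, 20, 31, 29, 32, 27, 31, 30, 28, 29, 210, 205, 205, 205, 206, 205, 205]
-10 [204, 211, 159, 21, 32, 34, 33, 13, 33, 32, 32, 30, 32, 33, 30, 19, 34, 32, 32, 25, 105, 210, 206]
10 [34, 38, 36, 36, 37, 36, 38, 23, 6, 37, 106, 104, 105, 104, 27, 7, 14, 33, 36, 36, 35, 33, 32]
25 [61, 7, 12, 12, 8, 12, 11, 10, 6, 12, 107, 105, 106, 107, 80, 11, 11, 9, 7, 7, 10, 12, 8]
```

The bar's axis matches to within about 1 mm and 0.03 rad. I shift 3 mm in y, descend and grip.

```bash
python3 -m creep '[0,-0.015,0.2,0,0,0,1,0,-0.015,0.4,0,0,0,1,0,-0.015,0.6,0,0,0,1,0,-0.015,0.7,0,0,0,1,0,-0.015,0.78,0,0,0,1,0,-0.015,0.78,0,0,0,1,0,-0.015,0.78,0,0,0,1,0,-0.015,0.78,0,0,0,0,0,-0.015,0.78,0,0,0,0,0,-0.015,0.78,0,0,0,0,0,-0.015,0.78,0,0,0,0,0,-0.015,0.78,0,0,0,0,0,-0.015,0.78,0,0,0,0,0,-0.015,0.78,0,0,0,0,0,-0.015,0.78,0,0,0,0]' 50
```

```text
clock: 16.55
position: [0.5335, -0.245, 0.0936]
tool_rot: [-3.141, -0.001, 0.141]
contact_force: [-1.1, 2.1, 7.2]
grip_width: 0.0175
grip_force: 51.7
```

```bash
python3 -m creep '[0,0,0,0,0,-0.09,0,0,0,0,0,0,-0.18,0,0,0,0,0,0,-0.27,0,0,0,0,0,0,-0.36,0,0,0,0,0,0,-0.45,0,0,0,0,0,0,-0.54,0,0,0,0,0,0,-0.63,0,0,0,0,0,0,-0.7,0,0,0,0,0,0,-0.74,0,0,0,0,0,0,-0.74,0,0,0,0,0,0,-0.74,0,0,0,0,0,0,-0.74,0]'
python3 - <<'E'
from h import *
s=ctrl.observe();print(s['tool_rot'],s['torque'],np.round(s['joint_positions'],2))
c=np.array([.534,-.245])
for n in('wrist','scene','side'):
    p=ctrl.camera(n);save(p,'k8'+n)
    for k in('mark_red_dot','mark_blue_dot','knob_grip'):print(n,k,[(np.round(d['box'],1).tolist(),round(d['confidence'],2),(back(p,(d['box'][0]+d['box'][2])/2,(d['box'][1]+d['box'][3])/2,.066)*1000).round(1)[:2]) for d in ctrl.spot_in(p,k)][:2])
E
```

```text
clock: 17.75
position: [0.533, -0.2444, 0.0936]
tool_rot: [-3.141, -0.001, 1.305]
contact_force: [-2.0, 3.1, 7.1]
grip_width: 0.0174
grip_force: 52.6
[-3.14064885e+00 -7.00116938e-04  1.30465406e+00] [0.44011892 0.27123745 0.12490223] [ 0.34  0.63  0.02  2.02 -0.03  0.49  0.12]
wrist mark_red_dot [([299.8, 100.9, 337.7, 139.8], 0.86, array([ 550.8, -183.2]))]
wrist mark_blue_dot [([408.3, 272.3, 444.9, 306.9], 0.55, array([ 581.4, -278. ]))]
wrist knob_grip [([249.8, 164.7, 383.6, 380.6], 0.86, array([ 530.5, -254.2]))]
scene mark_red_dot []
scene mark_blue_dot [([321.2, 171.6, 356.6, 201.6], 0.59, array([558.,  72.])), ([420.9, 199.8, 430.4, 210.4], 0.26, array([679. , 286.6]))]
scene knob_grip [([211.6, 186.7, 243.9, 213.0], 0.8, array([ 530.8, -240.8]))]
side mark_red_dot []
side mark_blue_dot []
side knob_grip [([341.1, 150.7, 362.0, 169.2], 0.49, array([ 536. , -291.5]))]
```

Red is 1 mm off the pointer line and the knob is still pushed in. Three rows of hold already passed at the pose. Now I pull straight up.

```bash
python3 -m creep '[0,0,-0.015,0,0,0,0,0,0,-0.03,0,0,0,0,0,0,-0.045,0,0,0,0,0,0,-0.06,0,0,0,0,0,0,-0.07,0,0,0,0,0,0,-0.075,0,0,0,0,0,0,-0.075,0,0,0,0,0,0,-0.075,0,0,0,0]'
```

```text
clock: 19.15
position: [0.533, -0.2444, 0.1078]
tool_rot: [-3.14, -0.001, 1.304]
contact_force: [1.0, 3.4, -7.7]
grip_width: 0.0178
grip_force: 50.9
```

```bash
python3 -m creep '[0,0,-0.01,0,0,0,0,0,0,-0.015,0,0,0,0,0,0,-0.015,0,0,0,0,0,0,-0.015,0,0,0,0]'
```

```text
clock: 19.55
position: [0.5327, -0.2445, 0.1081]
tool_rot: [-3.14, -0.0, 1.304]
contact_force: [4.3, 0.8, -28.1]
grip_width: 0.0171
grip_force: 50.4
```

The force rises to 28 N with no further travel, so the knob is at its stop, fully out. I relax, open and retreat upward.

```bash
python3 -m creep '[0,0,0.01,0,0,0,0,0,0,0.012,0,0,0,0,0,0,0.012,0,0,0,1,0,0,0.012,0,0,0,1,0,0,0.012,0,0,0,1,0,0,0.012,0,0,0,1,0,0,0.012,0,0,0,1,0,0,0.012,0,0,0,1,0,0,0.012,0,0,0,1,0,0,-0.1,0,0,0,1,0,0,-0.3,0,0,0,1,0,0,-0.5,0,0,0,1,0,0,-0.7,0,0,0,1,0,0,-0.7,0,0,0,1,0,0,-0.7,0,0,0,1]'
python3 - <<'E'
from h import *
s=ctrl.observe();print(s['position'],s['tool_rot'],s['contact_force'])
p=ctrl.camera('wrist');save(p,'w9');im=np.ascontiguousarray(p['pixels']).astype(int)
r,g,b=im[...,0],im[...,1],im[...,2]
for k in('mark_red_dot','knob_grip'):print(k,[(np.round(d['box'],1).tolist(),round(d['confidence'],2),(back(p,(d['box'][0]+d['box'][2])/2,(d['box'][1]+d['box'][3])/2,.066)*1000).round(1)[:2]) for d in ctrl.spot_in(p,k)][:2])
c=np.array([.5335,-.2448]);a=1.305;d=np.array([np.cos(a),np.sin(a)]);n=np.array([-d[1],d[0]])
for z in(.115,.129):
  for k in(-30,-15,15,30):
    print(z,k,[int(im[tuple(np.round(proj(p,[*(c+d*k/1000+n*q/1000),z])[::-1]).astype(int))].sum()//3) for q in range(-22,23,2)])
m=(r>150)&(g>60)&(g<150)&(b<70);m[:150]=0;m[260:]=0;v,u=np.nonzero(m);print('orange',len(u),(u.mean(),v.mean()) if len(u) else '')
for n in('side','scene'):
  q=ctrl.camera(n)
  for k in('scraper','offcut1_center'):print(n,k,[(np.round(e['box']).tolist(),round(e['confidence'],2)) for e in ctrl.spot_in(q,k)][:4])
  f=[proj(q,[.54,.076,z]).round() for z in(0,.09)];print(f)
E
```

```text
clock: 21.05
position: [0.5338, -0.2452, 0.2522]
tool_rot: [3.139, 0.0, 1.304]
contact_force: [-0.4, 0.2, 0.3]
grip_width: 0.0856
grip_force: 0.0
[ 0.53376068 -0.24520621  0.25219827] [3.13921414e+00 2.00110651e-04 1.30387733e+00] [-0.40641047  0.18584303  0.26562262]
mark_red_dot [([305.5, 97.3, 328.4, 117.7], 0.64, array([ 551.1, -185.1])), ([277.8, 130.3, 350.3, 242.6], 0.46, array([ 530. , -252.3]))]
knob_grip [([275.5, 129.9, 349.5, 239.9], 0.57, array([ 529. , -250.5]))]
0.115 -30 [199, 199, 200, 199, 198, 199, 204, 59, 22, 25, 24, 27, 28, 26, 30, 19, 176, 201, 200, 200, 200, 200, 199]
0.115 -15 [200, 200, 203, 134, 28, 17, 6, 11, 22, 27, 28, 30, 30, 29, 31, 27, 18, 27, 30, 121, 204, 201, 201]
0.115 15 [12, 8, 11, 7, 10, 9, 9, 5, 13, 34, 104, 103, 103, 104, 72, 5, 7, 11, 10, 31, 31, 18, 9]
0.115 30 [100, 101, 71, 6, 9, 15, 10, 6, 8, 28, 107, 106, 105, 107, 98, 8, 6, 8, 9, 4, 12, 99, 101]
0.129 -30 [197, 198, 198, 198, 200, 200, 199, 80, 21, 24, 23, 25, 25, 25, 27, 26, 194, 200, 200, 200, 200, 201, 200]
0.129 -15 [199, 199, 200, 200, 200, 200, 205, 74, 16, 26, 28, 26, 28, 28, 29
[... 154 characters left out ...]
, 96, 3, 9, 4, 12, 10, 13, 5, 26, 105, 103, 102, 102, 26, 12, 2, 12, 14, 14, 9, 14, 101]
orange 34 (np.float64(428.02941176470586), np.float64(205.73529411764707))
side scraper [([330.0, 206.0, 348.0, 261.0], 0.59), ([296.0, 272.0, 312.0, 289.0], 0.33)]
side offcut1_center [([396.0, 355.0, 424.0, 386.0], 0.94), ([276.0, 298.0, 303.0, 314.0], 0.73), ([333.0, 350.0, 359.0, 370.0], 0.58)]
[array([339., 247.]), array([340., 215.])]
scene scraper [([319.0, 171.0, 354.0, 204.0], 0.76), ([403.0, 198.0, 419.0, 209.0], 0.65)]
scene offcut1_center [([427.0, 162.0, 439.0, 172.0], 0.64), ([422.0, 142.0, 430.0, 150.0], 0.5), ([412.0, 189.0, 432.0, 205.0], 0.45)]
[array([338., 196.]), array([339., 176.])]
```

```bash
python3 -c "
from station import ctrl
print(ctrl.close_job())"
```

```text
the job is handed in; nothing more can be done
None
```

I handed the job in: four offcuts are in the tray, the scraper stands upright on the bench, and the knob is fully out with its pointer about 1 mm off the red marker's centre; the hand-in returned no verdict.

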